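# Shake the window key out of the coffee kitty

## Task

The window key has been posted into the red letterbox-shaped coffee kitty, whose back is locked. Hold the kitty slot-down over the wooden key tray and shake it until the key works its way to the slot and drops into the tray; then stand the kitty on its four feet on the worktop again, clear of the tray, and let go. Leave the tray where it is and do not disturb the other things.

Things in the scene. Friction and masses are not known exactly. Their poses are not given: they have to be found in the camera images.
- kitty_center (a point): Middle of the coffee kitty, a red steel box like a letterbox: 158 mm long (x), 60 wide (y: grip here, flat sides 8 to 60 mm above its feet's soles), 74 high to the arched roof, on four 8 mm rubber feet; about 0.4 kg, balanced near this point, which is 37 mm above the worktop when it stands. x points from the slotted front to the locked back, z up through the roof.
- kitty_slot (a point): Centre of the slot, the only opening, with a bright steel surround, in the kitty's outer front face: 79 mm in front of (-x) and 4.5 mm below kitty_center. 31 mm wide (along the kitty's y), 13 mm high. Axes as the kitty's.
- kitty_sill (a point): Out of sight: foot of the inner sill, on the inner floor 14 mm behind the outer front face. The inside is 150 x 52 x 44 mm, slippery (friction about 0.3), walls 4 mm. The sill slopes up at 55 degrees, over the whole width, to the slot's lower edge 14 mm above the floor. Each side of the slot is a blind strip of front wall about 10 mm wide, where the key's head catches.
- key_center (a point): Centre of the window key: flat, 68 mm long (x), 6 thick (z), 35 g; yellow plastic head 26 mm wide, 22 long, at its -x end; brass blade 10 wide. Starts flat on the kitty's floor, head to the slot. With the front tipped 50 to 65 degrees below level it slides to the sill and stops or catches beside the slot; quick strokes along the kitty's y (20 to 30 mm, 3 there-and-backs a second) work it through.
- tray: The key tray: a dark wooden tray with a cork floor, 112 x 140 mm (x, y) outside, 36 mm high, walls and floor 7 mm thick; it stands loose on the worktop. Origin at the centre of its underside, z up.
- mug_tea: Bystander: white mug, about 92 x 127 x 95 mm. Origin at its underside.
- pepper_mill: Bystander: wooden pepper mill, 58 mm across, 170 mm high. Origin at the centre of its underside.
- apple: Bystander: red apple, 75 mm. Origin at its underside.
- dish_brush: Bystander: green dish brush, 269 mm long (its y), 62 mm high. Origin at its underside.
- spice_red: Bystander: spice jar with red cap, 45 mm across, 106 mm high. Origin at its underside.

How it is judged:
By the outcome, as a careful person would: the job done as asked, in the order asked, and still so for the second after the job is handed in, with the robot touching nothing.
It also fails if it takes over 45 s, if anything falls off the work surface, if the arm or the gripper's body presses on something with over 40 N, if the wrist force passes 120 N, or if a joint passes its speed limit or range.

## Robot

A 6-joint arm with a two-finger parallel gripper is mounted at the origin on a cart in front of the work surface, level with it; the furniture and walls round the work are solid. World frame = base frame: x ahead of the robot, y to its left, z up, the work surface at z = 0. Lengths are in m, angles in rad, forces in N, time in s.
With the tool pointing down it reaches from about 0.35 to 0.975 m from the base axis. Payload 4.9 kg.
Tool frame: the origin (TCP) lies on the centre line of the jaws, within the pads' length; the fingertips stand 11 mm ahead of it and the grasp point (between the pads) lies 8 mm behind it; z points along the fingers, y is the direction in which the jaws open and shut (so a half turn about z gives the same grasp; the last joint's range is limited). The gripper opens to 85 mm and grips with 20 to 120 N. Pads are 22 mm wide; open, the fingers measure 114 mm over their backs; the gripper's body (76 mm by 85 mm) begins 54 mm behind the grasp point. The pads swing forward as they close: fully open they stand 13 mm farther back than shut.
Start: joints at [-1.328, 0.053, 1.613, -0, 1.476, -0.119], TCP at [0.221, -0.585, 0.221] pointing down, gripper open.
Joint ranges: [-3.01, 3.01], [-1.01, 2.22], [0.06, 2.58], [-1.02, 4.17], [0.09, 2.62], [-3.14, 3.14]. Speed limits (rad/s): [2.57, 2.57, 3.14, 3.14, 3.14, 3.14].

## Interface

Orientations are given as a rotation vector (axis times angle).
In Python, from station import ctrl gives the robot as it stands.
- The arm moves only by the tool send_rows, never from a script. Its argument "series" is a list of rows, each an object of numbers: "tx", "ty", "tz": the shift along the tool's x, y, z in cm; "wx", "wy", "wz": the turn, a rotation vector about the tool's x, y, z in rad; "jaw": the closure, from 0 (fully open) to 1 (shut). In form: [{"tx": .., "ty": .., "tz": .., "wx": .., "wy": .., "wz": .., "jaw": ..}, ...]. A call has 1 to 5 rows; each row shifts and turns the pose as measured when the row begins, along the tool's axes as they then stand; what a row does not reach is not made up. A row lasts 1/8 s, in which the tool goes at most 62.5 mm and 10.7 degrees, less where a joint would pass 70% of its speed; a pose out of reach is approached as far as the arm can. A call is refused whole if a number of a shift passes 6.25 or a number of a turn 0.188, either way. A call with a gripper value outside its range is refused whole. The fingers move at their own pace and stop on an object; "squeeze" is the grip in N (left out, the last holds). Time passes only in rows, so rows that do not move let the fingers close. It gives the time, the measured TCP pose, the force and the opening at its end, in the units of the state.
- ctrl.get_obs(): the state, without advancing time (a new reading comes with each control period).
- ctrl.get_image(name): name is "side" or "top"; returns the picture (384x512x3 uint8, red, green, blue); there is no depth.
- ctrl.camera_info(name): a dict with "mtx" (3x3 intrinsics, pixels), "k1" (the pictures are not rectified: a ray, as slopes to the right and down, at radius r is drawn at 1 + k1 r^2 times it, then the intrinsics apply), "R" (3x3) and "t" (3): a world point X has camera coordinates R X + t. Camera axes: x right, y down, z forward; pixel columns grow to the right and rows downward; lengths in m; the calibration is good to about 2 mm. A picture is of the moment at which its call begins. camera_info takes no time and is no camera call.
- ctrl.finish_job(): hands the job in, once; it reports no verdict.
The state is a dict: "t": time; "q": joint angles; "dq": joint speeds; "effort": joint torques, N m; "tool_pos": TCP position; "tool_rot": TCP orientation; "contact_force": force on the tool from outside, world axes, zero at the start; "wrist_torque": the same for the moment, N m; "opening": finger opening in m.
Only numpy, scipy, OpenCV 4.12 (cv2) and the standard library are available. Lean on these libraries where they do the work, as an engineer would, in place of code of your own. Each camera call takes 0.05 s, during which the arm holds its last target.

## Working session

There is one attempt and no reset: what is moved stays moved. The work goes in short steps, Python scripts to look and compute and a tool call to move; the robot and the scene stay as the last step left them, time stands still between calls to the robot, and variables do not carry over. Pictures are saved under pics/ and viewed, and the job is handed in when it is done.

Besides the shell and the picture viewer there is one more tool, called after ">>>" as name(argument=value, ...), one argument or row to a line, values as JSON. send_rows: Moves the arm, as the interface text tells. Its arguments: {"type":"object","properties":{"series":{"type":"array"},"squeeze":{"type":"number"}},"required":["series"]}

```bash
ls; mkdir -p pics; python3 - <<'E'
from station import ctrl
import cv2
print(ctrl.get_obs())
for n in ("side","top"):
    im=ctrl.get_image(n); cv2.imwrite(f"pics/{n}0.png",im[:,:,::-1]); print(n,ctrl.camera_info(n))
E
```

```text
pics
{'t': 0.0, 'q': array([-1.32803233e+00,  5.33804211e-02,  1.61431197e+00,  1.08597837e-05,
        1.47597622e+00, -1.18955836e-01]), 'dq': array([ 6.16478572e-04, -5.18479471e-04, -7.08273651e-04,  1.50393370e-03,
        3.17989263e-04, -9.20694684e-05]), 'effort': array([ 1.26420699e-03, -3.93676829e+01, -3.70177102e+01, -6.37588840e-06,
        6.99996526e-03,  1.90114953e-06]), 'tool_pos': array([ 0.22104981, -0.58391338,  0.21933769]), 'tool_rot': array([-3.08831277e+00, -5.64721219e-01,  1.84665098e-04]), 'contact_force': array([-0.35758066,  0.62540879, -0.60754623]), 'wrist_torque': array([ 0.02513495, -0.02667558, -0.02770641]), 'opening': 0.08543494886774378}
side {'mtx': array([[371.15627665,   0.        , 255.03533121],
       [  0.        , 371.15627665, 183.57919332],
       [  0.        ,   0.        ,   1.        ]]), 'k1': 0.038468360732978844, 'R': array([[-0.93438428, -0.3561197 ,  0.01023631],
       [-0.17822127,  0.44235096, -0.87895552],
       [ 0.30848534, -0.82310655, -0.47679389]]), 't': array([0.62258663, 0.02038996, 1.08065079])}
top {'mtx': array([[368.69566438,   0.        , 256.06590729],
       [  0.        , 368.69566438, 195.182039  ],
       [  0.        ,   0.        ,   1.        ]]), 'k1': -0.11446129453764668, 'R': array([[-0.02199705, -0.99940332,  0.02662973],
       [-0.99854209,  0.02064919, -0.04987298],
       [ 0.04929334, -0.02768797, -0.99840049]]), 't': array([0.26690295, 0.53065825, 1.02774091])}
```

View pics/side0.png

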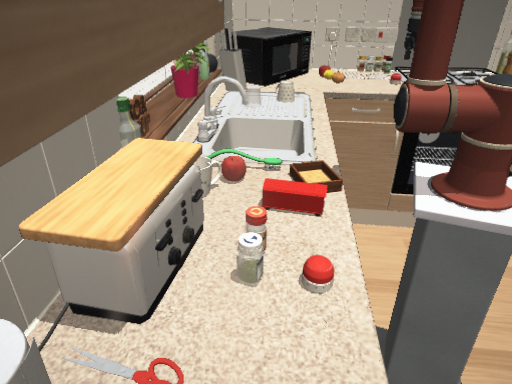

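View pics/top0.png

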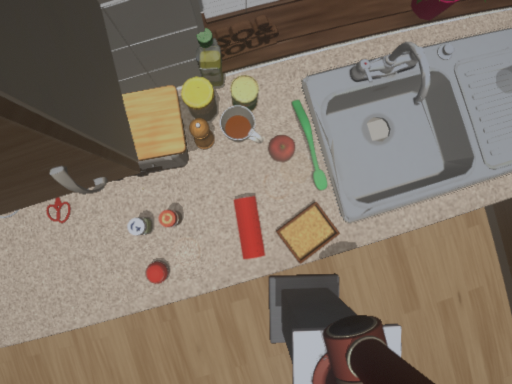

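The kitty is at about (249,227) in the top picture, and the tray at (307,232). I'll zoom in for the details.

```bash
python3 - <<'E'
import cv2
t=cv2.imread("pics/top0.png")[150:280,190:350]; s=cv2.imread("pics/side0.png")[130:300,190:360]
cv2.imwrite("pics/topz.png",cv2.resize(t,None,fx=5,fy=4.6*5/4.6/1.1*1.0,interpolation=cv2.INTER_CUBIC)[:600])
cv2.imwrite("pics/sidez.png",cv2.resize(s,None,fx=3.5,fy=3.5,interpolation=cv2.INTER_CUBIC))
E
cat > h.py <<'E'
import numpy as np,cv2
from station import ctrl
from scipy.spatial.transform import Rotation as Ro
def proj(n,X):
    c=ctrl.camera_info(n);X=np.atleast_2d(X)
    D=np.array([c['k1'],0,0,0,0.])
    return cv2.projectPoints(X.astype(float),cv2.Rodrigues(c['R'])[0],c['t'],c['mtx'],D)[0][:,0]
def ray(n,uv,z):
    c=ctrl.camera_info(n);D=np.array([c['k1'],0,0,0,0.])
    p=cv2.undistortPoints(np.array(uv,float).reshape(-1,1,2),c['mtx'],D)[:,0]
    d=np.c_[p,np.ones(len(p))]@c['R']; C=-c['R'].T@c['t']
    return C+d*((z-C[2])/d[:,2])[:,None]
E
```

```text
(no output)
```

View pics/topz.png

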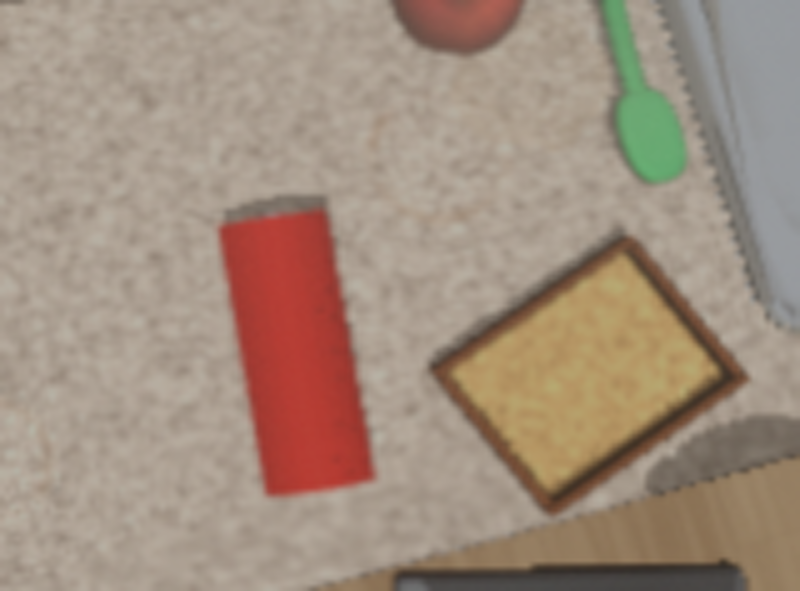

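View pics/sidez.png

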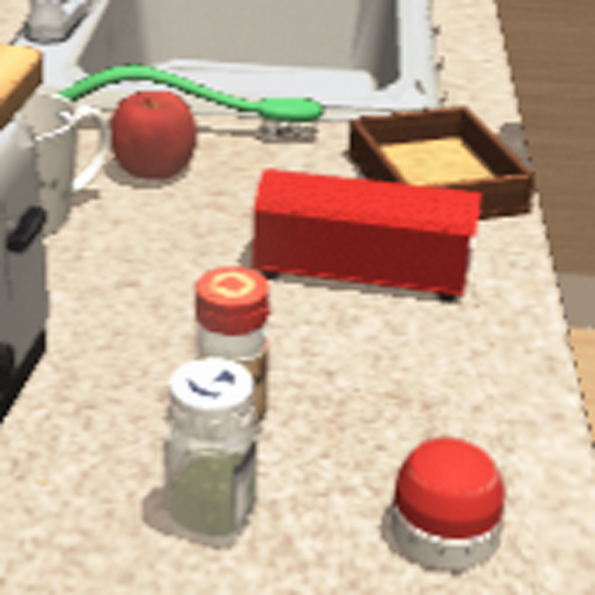

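```bash
cat > fit.py <<'E'
from h import *
for n in("side","top"):
    c=ctrl.camera_info(n);print(n,-c['R'].T@c['t'])
import cv2
from scipy.optimize import least_squares,minimize
masks={}
for n,(r0,r1,c0,c1) in dict(top=(190,264,228,270),side=(175,220,255,335)).items():
    im=cv2.imread(f"pics/{n}0.png").astype(int); m=np.zeros((384,512),np.uint8)
    b,g,r=im[...,0],im[...,1],im[...,2]
    m[r0:r1,c0:c1]=((r>90)&(g<90)&(b<90)&(r-g>50))[r0:r1,c0:c1]; masks[n]=m
    ys,xs=np.nonzero(m);print(n,m.sum(),xs.min(),xs.max(),ys.min(),ys.max())
# silhouette: body y±30, z 8..60 sides, arched roof to 74
a=np.linspace(-1,1,9)
prof=[(-.030,.008),(.030,.008)]+[(.030*s,.060+.014*np.sqrt(max(0,1-s*s))) for s in a]
P=np.array([(x,y,z) for x in(-.079,.079) for y,z in prof])
def pts(p):
    R=Ro.from_euler('z',p[2]).as_matrix(); return P@R.T+[p[0],p[1],0]
def cost(p):
    tot=0
    for n in masks:
        uv=proj(n,pts(p)); h=cv2.convexHull((uv*16*1+8*0).astype(np.int32))
        S=4; big=np.zeros((384*S,512*S),np.uint8)
        hh=cv2.convexHull(((uv+0.5)*S*16-8).astype(np.int32)); cv2.fillConvexPoly(big,hh,1,shift=4)
        sil=cv2.resize(big.astype(np.float32),(512,384),interpolation=cv2.INTER_AREA)
        tot+=np.abs(sil-masks[n]).sum()
    return tot
g=ray("top",[[249,227]],.07)[0];print(g)
best=minimize(cost,[g[0],g[1],0.15],method='Nelder-Mead',options=dict(initial_simplex=[[g[0],g[1],.15],[g[0]+.01,g[1],.15],[g[0],g[1]+.01,.15],[g[0],g[1],.0]],xatol=1e-5,fatol=.01))
print(best.x,best.fun)
# tray rim corners
C=np.array([[431,368],[622,232],[747,378],[552,515]])/[5,5/1.1*1.0]+[190,150]
print(C); 
E
python3 fit.py
```

```text
side [0.25200416 1.10218658 0.52679657]
top [0.48509489 0.28424208 1.04545498]
top 1308 234 264 196 258
side 1876 255 332 176 219
[0.44957109 0.27769443 0.07      ]
[0.45038407 0.27802964 0.14491304] 242.5625
[[276.2  230.96]
 [314.4  201.04]
 [339.4  233.16]
 [300.4  263.3 ]]
```

```bash
cat >> fit.py <<'E'
W=ray("top",C,.036);print(W, W.mean(0));
for i in range(4): print(np.linalg.norm(W[i]-W[(i+1)%4]), np.degrees(np.arctan2(*(W[(i+1)%4]-W[i])[[1,0]])))
for n,(r0,r1,c0,c1) in dict(top=(185,270,220,280),side=(165,230,245,345)).items():
    im=cv2.imread(f"pics/{n}0.png")[r0:r1,c0:c1]; k=6
    m=cv2.resize(masks[n][r0:r1,c0:c1],None,fx=k,fy=k,interpolation=0)
    im=cv2.resize(im,None,fx=k,fy=k,interpolation=0)
    h=cv2.convexHull(((proj(n,pts(best.x))-[c0,r0]+.5)*k).astype(np.int32)); cv2.polylines(im,[h],True,(255,255,0))
    cs,_=cv2.findContours(m,0,2);cv2.drawContours(im,cs,-1,(0,255,0),1)
    cv2.imwrite(f"pics/ov_{n}.png",im)
print(proj("top",[[.221,-.585,.22]]))
E
python3 fit.py
```

```text
side [0.25200416 1.10218658 0.52679657]
top [0.48509489 0.28424208 1.04545498]
top 1308 234 264 196 258
side 1876 255 332 176 219
[0.44957109 0.27769443 0.07      ]
[0.45038407 0.27802964 0.14491304] 242.5625
[[276.2  230.96]
 [314.4  201.04]
 [339.4  233.16]
 [300.4  263.3 ]]
[[0.43577491 0.20329197 0.036     ]
 [0.51542143 0.09559136 0.036     ]
 [0.42507209 0.02814748 0.036     ]
 [0.34550749 0.13881535 0.036     ]] [0.43044398 0.11646154 0.036     ]
0.133951440408056 -53.5164131042942
0.1127460912269187 -143.25943443802507
0.13630078209901422 125.71422182250323
0.1109298900172753 35.53763052053221
[[582.45466961 305.02915084]]
```

```bash
python3 -c "
import cv2,numpy as np
a=cv2.imread('pics/ov_top.png');b=cv2.imread('pics/ov_side.png');h=max(a.shape[0],b.shape[0])
p=lambda x:cv2.copyMakeBorder(x,0,h-x.shape[0],0,0,0)
o=np.hstack([p(a),p(b)]);o=cv2.resize(o,None,fx=.8,fy=.8);cv2.imwrite('pics/ov.png',o)"
```

```text
(no output)
```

View pics/ov.png

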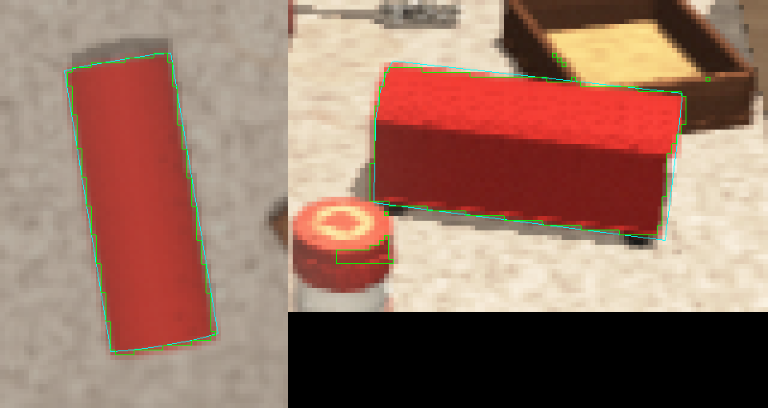

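The kitty is at about (0.450, 0.278) with yaw 8.3°, and which end is the front is still unknown. The tray is at about (0.430, 0.116), with its x axis at about 35.7°. Neither view shows the slot, so I'll find it once the kitty is lifted. I'll approach now and log poses to identify the kinematics.

>>> send_rows(
  series=[
    {"tx": 3.6,"ty": -3.9,"tz": -0.4,"jaw": 0},
    {"tx": 3.6,"ty": -3.9,"tz": -0.4,"jaw": 0},
    {"tx": 3.6,"ty": -3.9,"tz": -0.4,"jaw": 0},
    {"tx": 3.6,"ty": -3.9,"tz": -0.4,"jaw": 0},
    {"tx": 3.6,"ty": -3.9,"tz": -0.4,"jaw": 0},
  ],
)

```text
invalid input at $.series[0]: expected keys tx, ty, tz, wx, wy, wz, jaw
```

```bash
cat > st.py <<'E'
from h import *
import json,sys
o=ctrl.get_obs()
open("log.jsonl","a").write(json.dumps({k:np.asarray(v).tolist() for k,v in o.items()})+"\n")
R=Ro.from_rotvec(o['tool_rot'])
print("t",round(o['t'],3),"q",o['q'].round(3),"p",o['tool_pos'].round(4),"F",o['contact_force'].round(1),"open",round(o['opening'],4))
M=R.as_matrix(); print("yaw tx",np.degrees(np.arctan2(M[1,0],M[0,0])).round(1)); print("z",M[:,2].round(3))
if len(sys.argv)>4:
    a=list(map(float,sys.argv[1:])); tgt=np.array(a[:3]); yaw=np.radians(a[3]); tilt=np.radians(a[4] if len(a)>4 else 0)
    # tool x dir yaw, z down, then tilt about tool y
    B=np.c_[[np.cos(yaw),np.sin(yaw),0],[np.sin(yaw),-np.cos(yaw),0],[0,0,-1]]
    T=Ro.from_matrix(B)*Ro.from_euler('y',tilt)
    print("shift cm",(R.inv().apply(tgt-o['tool_pos'])*100).round(2),"rotvec",(R.inv()*T).as_rotvec().round(3))
E
python3 st.py .45 .278 .2 8.3
```

```text
t 0.1 q [-1.328  0.053  1.614 -0.     1.476 -0.119] p [ 0.2211 -0.584   0.2195] F [ 0.3 -0.  -0.2] open 0.0854
yaw tx 20.7
z [-0.     0.002 -1.   ]
shift cm [ 51.92 -72.51   2.09] rotvec [-0.002  0.     0.217]
```

>>> send_rows(
  series=[
    {"tx": 3.6,"ty": -3.9,"tz": -0.4,"wx": 0,"wy": 0,"wz": 0.02,"jaw": 0},
    {"tx": 3.6,"ty": -3.9,"tz": -0.4,"wx": 0,"wy": 0,"wz": 0.02,"jaw": 0},
    {"tx": 3.6,"ty": -3.9,"tz": -0.4,"wx": 0,"wy": 0,"wz": 0.02,"jaw": 0},
    {"tx": 3.6,"ty": -3.9,"tz": -0.4,"wx": 0,"wy": 0,"wz": 0.02,"jaw": 0},
    {"tx": 3.6,"ty": -3.9,"tz": -0.4,"wx": 0,"wy": 0,"wz": 0.02,"jaw": 0},
  ],
)

```text
t: 0.72
tool_pos: [0.3311, -0.3367, 0.2365]
tool_rot: [-3.108, -0.393, 0.002]
contact_force: [0.2, 0.1, 0.6]
opening: 0.0857
```

```bash
python3 st.py .45 .278 .2 8.3
```

```text
t 0.725 q [-0.953 -0.33   1.932  0.003  1.548  0.366] p [ 0.3311 -0.3367  0.2365] F [0.2 0.1 0.6] open 0.0857
yaw tx 14.4
z [-0.002  0.008 -1.   ]
shift cm [ 26.83 -56.54   4.13] rotvec [-0.008  0.001  0.107]
```

>>> send_rows(
  series=[
    {"tx": 3.4,"ty": -5.2,"tz": 0,"wx": 0,"wy": 0,"wz": 0.02,"jaw": 0},
    {"tx": 3.4,"ty": -5.2,"tz": 0,"wx": 0,"wy": 0,"wz": 0.02,"jaw": 0},
    {"tx": 3.2,"ty": -5.3,"tz": 0,"wx": 0,"wy": 0,"wz": 0.02,"jaw": 0},
    {"tx": 3.0,"ty": -5.4,"tz": 0,"wx": 0,"wy": 0,"wz": 0.02,"jaw": 0},
    {"tx": 2.6,"ty": -5.6,"tz": 0.3,"wx": 0,"wy": 0,"wz": 0.02,"jaw": 0},
  ],
)

```text
t: 1.35
tool_pos: [0.4274, -0.0395, 0.2348]
tool_rot: [-3.125, -0.228, -0.0]
contact_force: [0.9, -0.8, 0.2]
opening: 0.0857
```

```bash
python3 st.py .45 .278 .2 8.3
cat > kin.py <<'E'
from h import *
import json
from scipy.optimize import least_squares
L=[json.loads(l) for l in open("log.jsonl")]
# params: h,a1(radial offset shoulder),L2,a3,L3(d4),d6,lat
def fk(q,p):
    h,a1,L2,a3,d4,d6,lat=p
    R1=Ro.from_euler('z',q[0])
    R=R1; X=R.apply([a1,lat,h])
    R=R*Ro.from_euler('y',q[1]); X=X+R.apply([0,0,L2])
    R=R*Ro.from_euler('y',q[2]); X=X+R.apply([a3,0,d4])
    R=R*Ro.from_euler('z',q[3])*Ro.from_euler('y',q[4])*Ro.from_euler('z',q[5]+np.pi/2*0)
    return X+R.apply([0,0,d6]),R
def fit():
    def f(p):
        r=[]
        for o in L: r+=list(fk(o['q'],p)[0]-o['tool_pos'])
        return r+list(1e-3*(np.array(p)-[.3,0,.4,0,.4,.25,0]))
    return least_squares(f,[.3,0,.4,0,.4,.25,0])
if __name__=="__main__":
    s=fit();print(s.x.round(4))
    for o in L:
        X,R=fk(o['q'],s.x);print((X-o['tool_pos']).round(4),(R.inv()*Ro.from_rotvec(o['tool_rot'])).as_rotvec().round(3))
E
python3 kin.py
```

```text
t 1.35 q [-0.271 -0.453  2.025  0.008  1.572  1.154] p [ 0.4274 -0.0395  0.2348] F [ 0.9 -0.8  0.2] open 0.0857
yaw tx 8.3
z [-0.     0.008 -1.   ]
shift cm [  6.83 -31.06   3.74] rotvec [-0.008 -0.001  0.001]
[0.2372 0.0007 0.4256 0.0916 0.6088 0.2928 0.0742]
[-0.  0.  0.] [-0.     0.     1.571]
[ 0. -0. -0.] [0.    0.    1.571]
[-0.  0.  0.] [-0.     0.     1.571]
```

>>> send_rows(
  series=[
    {"tx": 1.3,"ty": -5.9,"tz": 0.5,"wx": -0.002,"wy": 0,"wz": 0,"jaw": 0},
    {"tx": 1.3,"ty": -5.9,"tz": 0.7,"wx": -0.002,"wy": 0,"wz": 0,"jaw": 0},
    {"tx": 1.3,"ty": -5.9,"tz": 0.7,"wx": -0.002,"wy": 0,"wz": 0,"jaw": 0},
    {"tx": 1.3,"ty": -5.9,"tz": 0.7,"wx": -0.002,"wy": 0,"wz": 0,"jaw": 0},
    {"tx": 1.3,"ty": -5.9,"tz": 0.7,"wx": 0,"wy": 0,"wz": 0,"jaw": 0},
  ],
)

```text
t: 1.98
tool_pos: [0.4475, 0.2707, 0.2016]
tool_rot: [3.132, 0.23, 0.005]
contact_force: [0.7, 0.3, 0.2]
opening: 0.0855
```

```bash
python3 st.py .45 .278 .11 8.3;python3 kin.py
```

```text
t 1.975 q [ 0.403 -0.183  1.87  -0.002  1.452  1.827] p [0.4475 0.2707 0.2016] F [0.7 0.3 0.2] open 0.0855
yaw tx 8.4
z [ 0.003 -0.001 -1.   ]
shift cm [ 0.33 -0.7   9.16] rotvec [ 0.001 -0.003  0.001]
[0.2382 0.     0.4264 0.0957 0.6099 0.2904 0.0742]
[-0.  0.  0.] [-0.     0.     1.571]
[-0.  0. -0.] [0.    0.    1.571]
[ 0.  0. -0.] [-0.     0.     1.571]
[ 0. -0.  0.] [-0.    -0.     1.571]
```

>>> send_rows(
  series=[
    {"tx": 0.3,"ty": -0.7,"tz": 4.5,"wx": 0.001,"wy": -0.003,"wz": 0.001,"jaw": 0},
    {"tx": 0,"ty": 0,"tz": 4.0,"wx": 0,"wy": 0,"wz": 0,"jaw": 0},
  ],
)

```text
t: 2.22
tool_pos: [0.4507, 0.2837, 0.1173]
tool_rot: [-3.13, -0.239, -0.009]
contact_force: [-0.5, 0.2, 0.2]
opening: 0.0857
```

```bash
python3 st.py .4505 .278 .033 8.3; python3 - <<'E'
from h import *
for n in("side","top"):
    im=ctrl.get_image(n)[:,:,::-1]; cv2.imwrite(f"pics/{n}1.png",im)
a=cv2.resize(cv2.imread("pics/side1.png")[120:250,210:360],None,fx=3,fy=3)
b=cv2.resize(cv2.imread("pics/top1.png")[150:280,190:320],None,fx=3,fy=3)
cv2.imwrite("pics/a1.png",np.hstack([a,b])[:,:800])
E
```

```text
t 2.225 q [ 4.220e-01 -8.600e-02  1.927e+00  1.000e-03  1.294e+00  1.840e+00] p [0.4507 0.2837 0.1173] F [-0.5  0.2  0.2] open 0.0857
yaw tx 8.7
z [ 0.006  0.003 -1.   ]
shift cm [-0.16  0.58  8.43] rotvec [-0.002 -0.006  0.008]
```

View pics/a1.png

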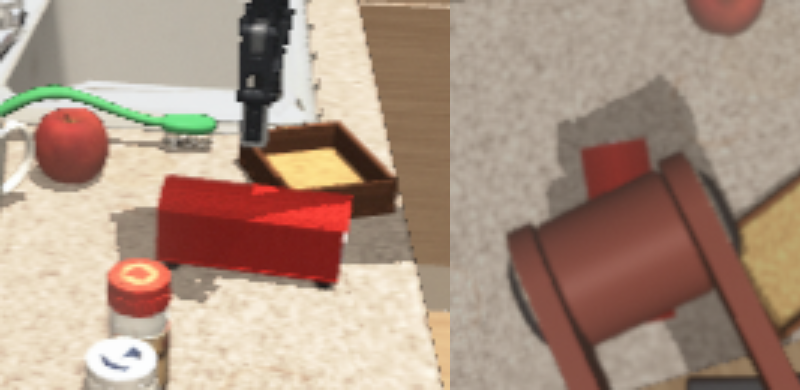

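The fingers are lined up over the middle of the kitty and still about 4 cm above the roof. I'll descend and grip.

>>> send_rows(
  series=[
    {"tx": -0.1,"ty": 0.5,"tz": 0.5,"wx": -0.002,"wy": -0.006,"wz": 0.008,"jaw": 0},
    {"tx": 0,"ty": 0,"tz": 3.5,"wx": 0,"wy": 0,"wz": 0,"jaw": 0},
  ],
)

```text
t: 2.58
tool_pos: [0.4509, 0.2769, 0.0784]
tool_rot: [3.133, 0.223, -0.001]
contact_force: [0.6, 0.4, -0.6]
opening: 0.0852
```

```bash
python3 st.py .4505 .278 .033 8.3
```

```text
t 2.575 q [ 0.41  -0.042  1.956 -0.     1.228  1.839] p [0.4509 0.2769 0.0784] F [ 0.6  0.4 -0.6] open 0.0852
yaw tx 8.1
z [-0. -0. -1.]
shift cm [-0.02 -0.11  4.54] rotvec [ 0.     0.    -0.003]
```

>>> send_rows(
  series=[
    {"tx": 0,"ty": -0.1,"tz": 3.5,"wx": 0,"wy": 0,"wz": 0,"jaw": 0},
    {"tx": 0,"ty": 0,"tz": 0.8,"wx": 0,"wy": 0,"wz": 0,"jaw": 0},
    {"tx": 0,"ty": 0,"tz": 0,"wx": 0,"wy": 0,"wz": 0,"jaw": 0.5},
    {"tx": 0,"ty": 0,"tz": 0,"wx": 0,"wy": 0,"wz": 0,"jaw": 1},
  ],
  squeeze=60,
)

```text
t: 3.08
tool_pos: [0.4545, 0.2774, 0.04]
tool_rot: [-3.132, -0.217, -0.009]
contact_force: [0.8, 1.5, -2.6]
opening: 0.0574
```

```bash
python3 st.py .4505 .278 .12 8.3
```

```text
t 3.075 q [ 0.408  0.015  1.972 -0.     1.148  1.841] p [0.4545 0.2774 0.04  ] F [ 0.8  1.5 -2.6] open 0.0574
yaw tx 7.9
z [ 0.006  0.002 -1.   ]
shift cm [-0.34 -0.13 -8.  ] rotvec [-0.001 -0.006 -0.006]
```

>>> send_rows(
  series=[
    {"tx": 0,"ty": 0,"tz": 0,"wx": 0,"wy": 0,"wz": 0,"jaw": 1},
    {"tx": 0,"ty": 0,"tz": -2,"wx": 0,"wy": 0,"wz": 0,"jaw": 1},
    {"tx": 0,"ty": 0,"tz": -4,"wx": 0,"wy": 0,"wz": 0,"jaw": 1},
    {"tx": 0,"ty": 0,"tz": -5,"wx": 0,"wy": 0,"wz": 0,"jaw": 1},
    {"tx": 0,"ty": 0,"tz": -5,"wx": 0,"wy": 0,"wz": 0,"jaw": 1},
  ],
  squeeze=60,
)

```text
t: 3.7
tool_pos: [0.4492, 0.275, 0.1986]
tool_rot: [3.131, 0.217, -0.01]
contact_force: [-0.2, 0.8, -3.7]
opening: 0.058
```

```bash
python3 st.py .4505 .278 .12 8.3;python3 - <<'E'
from h import *
im=ctrl.get_image("side")[:,:,::-1]
cv2.imwrite("pics/a2.png",cv2.resize(im[80:250,190:400],None,fx=3,fy=3))
E
```

```text
t 3.7 q [ 4.080e-01 -1.650e-01  1.859e+00 -1.000e-03  1.454e+00  1.841e+00] p [0.4492 0.275  0.1986] F [-0.2  0.8 -3.7] open 0.058
yaw tx 7.9
z [-0.006 -0.003 -1.   ]
shift cm [ 0.22 -0.3   7.86] rotvec [ 0.002  0.006 -0.006]
```

View pics/a2.png

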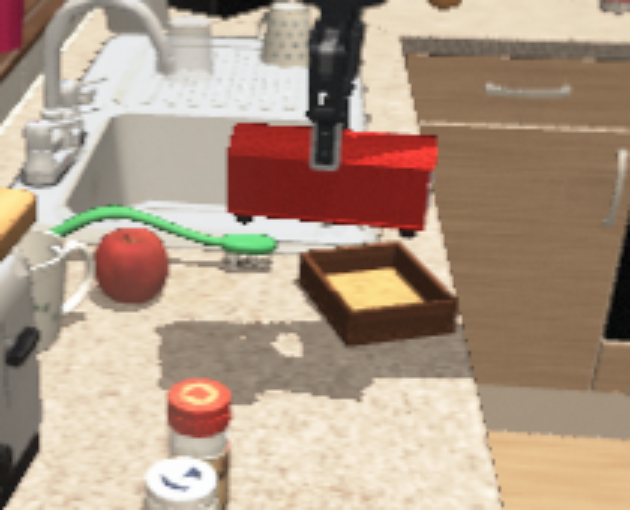

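>>> send_rows(
  series=[
    {"tx": 0,"ty": 0,"tz": -1,"wx": 0,"wy": 0.12,"wz": 0,"jaw": 1},
    {"tx": 0,"ty": 0,"tz": 0,"wx": 0,"wy": 0.15,"wz": 0,"jaw": 1},
    {"tx": 0,"ty": 0,"tz": 0,"wx": 0,"wy": 0.15,"wz": 0,"jaw": 1},
  ],
  squeeze=60,
)

```text
t: 4.12
tool_pos: [0.4558, 0.277, 0.2217]
tool_rot: [-3.026, -0.206, -0.681]
contact_force: [-0.2, -0.5, -3.7]
opening: 0.0579
```

```bash
python3 st.py;python3 kin.py; python3 - <<'E'
from h import *
im=ctrl.get_image("side")[:,:,::-1]
cv2.imwrite("pics/a3.png",cv2.resize(im[90:210,250:380],None,fx=5,fy=5,interpolation=cv2.INTER_CUBIC))
E
```

```text
t 4.125 q [ 0.485 -0.453  2.093 -0.163  1.087  1.965] p [0.4558 0.277  0.2217] F [-0.2 -0.5 -3.7] open 0.0579
yaw tx 7.7
z [ 0.424  0.061 -0.903]
[0.238  0.     0.4264 0.0957 0.6099 0.2902 0.0742]
[-0.  0. -0.] [-0.     0.     1.571]
[-0. -0. -0.] [0.    0.    1.571]
[ 0. -0. -0.] [-0.     0.     1.571]
[-0. -0. -0.] [-0.    -0.     1.571]
[0. 0. 0.] [0.    0.    1.571]
[0. 0. 0.] [0.    0.    1.571]
[0. 0. 0.] [ 0.    -0.     1.571]
[-0. -0. -0.] [-0.     0.     1.571]
[ 0.  0. -0.] [0.    0.    1.571]
```

View pics/a3.png

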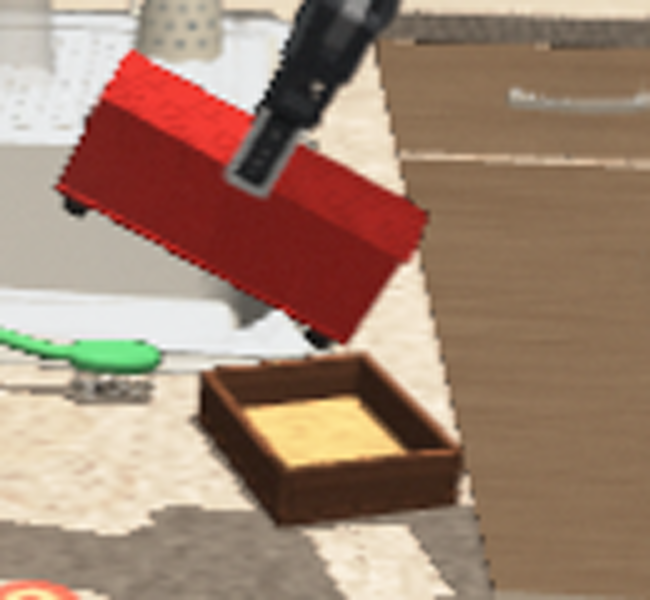

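```bash
python3 - <<'E'
from h import *
im=ctrl.get_image("top")[:,:,::-1]
cv2.imwrite("pics/a4.png",cv2.resize(im[140:280,190:330],None,fx=4,fy=4,interpolation=cv2.INTER_CUBIC))
E
```

```text
(no output)
```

View pics/a4.png

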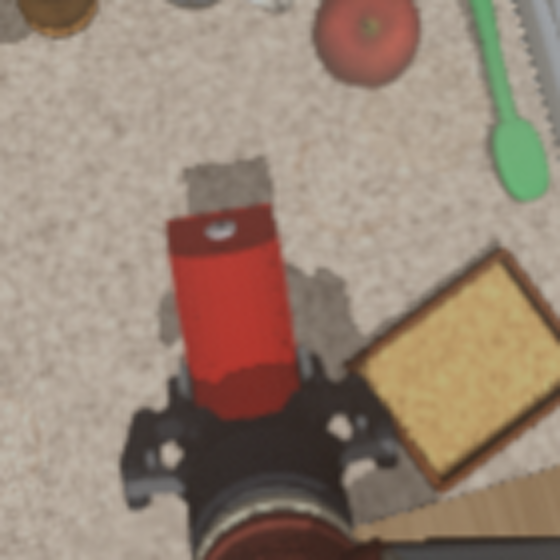

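```bash
cat > ik.py <<'E'
from h import *
from kin import fk
from scipy.optimize import least_squares
P=[0.238,0,0.4264,0.0957,0.6099,0.2902,0.0742]
lo=np.array([-3.01,-1.01,.06,-1.02,.09,-3.14]);hi=np.array([3.01,2.22,2.58,4.17,2.62,3.14])
OFF=Ro.from_euler('z',np.pi/2)
def FK(q):
    X,R=fk(q,P);return X,R*OFF
def pose(yaw,tilt):
    y=np.radians(yaw);B=np.c_[[np.cos(y),np.sin(y),0],[np.sin(y),-np.cos(y),0],[0,0,-1]]
    return Ro.from_matrix(B)*Ro.from_euler('y',np.radians(tilt))
def IK(X,R,q0):
    def f(q):
        x,r=FK(q);return np.r_[(x-X)*5,(r.inv()*R).as_rotvec()]
    s=least_squares(f,np.clip(q0,lo+1e-3,hi-1e-3),bounds=(lo,hi));return s.x,np.abs(s.fun).max()
if __name__=="__main__":
    q0=ctrl.get_obs()['q']
    sl=np.array([-.083,0,.0075]); target=np.array([.43,.116,.085])
    for sgn in(1,-1):
      for tilt in(50,57):
        for yaw in range(-180,180,20):
            R=pose(yaw,sgn*tilt); X=target-R.apply(sl*[sgn,1,1])
            best=min((IK(X,R,qq) for qq in (q0,q0*[1,1,1,0,1,-.6],q0+[0,0,0,1.5,0,0],q0+[0,0,0,2.5,0,-2])),key=lambda a:a[1])
            if best[1]<1e-3:
                q=best[0];print(sgn,tilt,yaw,q.round(2),"margin",np.minimum(q-lo,hi-q).min().round(2),"TCP",X.round(3))
E
python3 ik.py
```

```text
1 50 -180 [ 0.07  0.19  1.76  0.06  2.06 -1.5 ] margin 0.56 TCP [0.382 0.116 0.153]
1 50 -160 [ 0.17  0.2   1.75 -0.16  2.05 -1.76] margin 0.57 TCP [0.385 0.1   0.153]
1 50 -140 [ 0.26  0.18  1.78 -0.36  1.98 -2.01] margin 0.64 TCP [0.394 0.085 0.153]
1 50 -120 [ 0.35  0.12  1.84 -0.54  1.87 -2.24] margin 0.48 TCP [0.406 0.075 0.153]
1 50 -100 [ 0.42  0.03  1.94 -0.7   1.72 -2.45] margin 0.32 TCP [0.422 0.069 0.153]
1 50 -80 [ 0.47 -0.09  2.06 -0.82  1.53 -2.65] margin 0.2 TCP [0.438 0.069 0.153]
1 50 -60 [ 0.49 -0.25  2.19 -0.91  1.31 -2.87] margin 0.11 TCP [0.454 0.075 0.153]
1 50 -40 [ 0.46 -0.44  2.33 -0.94  1.05  3.14] margin 0.0 TCP [0.466 0.085 0.153]
1 50 -20 [ 0.35 -0.66  2.46 -0.79  0.77  2.69] margin 0.12 TCP [0.475 0.1   0.153]
1 50 0 [ 0.16 -0.85  2.56 -0.22  0.58  1.86] margin 0.02 TCP [0.478 0.116 0.153]
1 50 40 [-0.24 -0.77  2.52  0.84  0.97  0.29] margin 0.06 TCP [0.466 0.147 0.153]
1 50 60 [-0.32 -0.55  2.4   0.92  1.24 -0.09] margin 0.18 TCP [0.454 0.157 0.153]
1 50 80 [-0.32 -0.34  2.26  0.87  1.46 -0.36] margin 0.32 TCP [0.438 0.163 0.153]
1 50 100 [-0.28 -0.17  
[... 3189 characters left out ...]
.12] margin 0.61 TCP [0.4   0.141 0.159]
-1 57 -20 [-0.05  0.24  1.75  0.3   2.11  1.89] margin 0.51 TCP [0.393 0.129 0.159]
-1 57 0 [0.07 0.28 1.7  0.07 2.15 1.64] margin 0.47 TCP [0.391 0.116 0.159]
-1 57 20 [ 0.18  0.29  1.69 -0.17  2.14  1.38] margin 0.48 TCP [0.393 0.103 0.159]
-1 57 40 [ 0.28  0.27  1.72 -0.4   2.08  1.13] margin 0.54 TCP [0.4   0.091 0.159]
-1 57 60 [ 0.38  0.21  1.79 -0.59  1.96  0.92] margin 0.43 TCP [0.411 0.082 0.159]
-1 57 80 [ 0.47  0.11  1.9  -0.76  1.8   0.73] margin 0.26 TCP [0.423 0.078 0.159]
-1 57 100 [ 0.53 -0.02  2.04 -0.91  1.6   0.56] margin 0.11 TCP [0.437 0.078 0.159]
-1 57 160 [ 0.42 -0.69  2.52 -1.    0.76 -0.24] margin 0.02 TCP [0.467 0.103 0.159]
```

The raised far end shows the lock disc at about (220,230) in the crop. So the front slot is the end near the robot, and the kitty's x axis matches the tool's x axis. Next I'll turn the kitty to yaw of about 115° above the tray, which keeps good joint margins.

```bash
cat > plan.py <<'E'
import sys
from ik import *
# args: x y z yaw tilt n
a=list(map(float,sys.argv[1:])); n=int(a[5])
o=ctrl.get_obs(); p=o['tool_pos'];R=Ro.from_rotvec(o['tool_rot']);q=o['q']
T=pose(a[3],a[4]); rv=(R.inv()*T).as_rotvec()
if np.linalg.norm(rv)>2.6: print("long rot")
print("total rv",rv.round(3),"shift",(np.array(a[:3])-p).round(3))
for i in range(n):
    Ra=R*Ro.from_rotvec(rv*i/n); s=Ra.inv().apply((np.array(a[:3])-p)/n)*100
    X=p+(np.array(a[:3])-p)*(i+1)/n
    qn,e=IK(X,R*Ro.from_rotvec(rv*(i+1)/n),q)
    print(i,"t",s.round(2),"w",(rv/n).round(3),"| q",qn.round(2),"err",round(e,4),"dq/lim",(np.abs(qn-q)*8/np.array([2.57,2.57,3.14,3.14,3.14,3.14])).max().round(2)); q=qn
E
python3 plan.py .435 .2 .26 66 25 6; python3 plan.py .42 .14 .26 118 25 12
```

```text
total rv [ 0.426  0.002 -0.92 ] shift [-0.017 -0.076  0.042]
0 t [-0.12  1.22 -0.83] w [ 0.071  0.    -0.153] | q [ 0.41 -0.51  2.13 -0.05  1.1   1.69] err 0.0 dq/lim 0.7
1 t [-0.3   1.12 -0.92] w [ 0.071  0.    -0.153] | q [ 0.33 -0.56  2.14  0.07  1.13  1.41] err 0.0 dq/lim 0.71
2 t [-0.46  1.   -0.99] w [ 0.071  0.    -0.153] | q [ 0.25 -0.58  2.15  0.18  1.18  1.14] err 0.0 dq/lim 0.69
3 t [-0.6   0.84 -1.06] w [ 0.071  0.    -0.153] | q [ 0.17 -0.59  2.14  0.27  1.25  0.88] err 0.0 dq/lim 0.65
4 t [-0.72  0.66 -1.11] w [ 0.071  0.    -0.153] | q [ 0.1  -0.58  2.12  0.34  1.33  0.65] err 0.0 dq/lim 0.6
5 t [-0.81  0.47 -1.15] w [ 0.071  0.    -0.153] | q [ 0.04 -0.55  2.1   0.39  1.41  0.43] err 0.0 dq/lim 0.56
total rv [ 0.809  0.    -1.742] shift [-0.032 -0.136  0.042]
0 t [-0.23  1.09 -0.5 ] w [ 0.067  0.    -0.145] | q [ 0.42 -0.51  2.13 -0.05  1.09  1.7 ] err 0.0 dq/lim 0.66
1 t [-0.39  1.01 -0.57] w [ 0.067  0.    -0.145] | q [ 0.34 -0.55  2.15  0.06  1.11  1.44] err 0.0 dq/lim 0.67
2 t [-0.53  0.9  -0.63] w [ 0.067  0.    -0.145] | q [ 0.27 -0.57  2.16  0.16  1.15  1.18] e
[... 318 characters left out ...]
  1.35  0.49] err 0.0 dq/lim 0.55
6 t [-0.88  0.28 -0.8 ] w [ 0.067  0.    -0.145] | q [ 0.01 -0.52  2.1   0.42  1.43  0.29] err 0.0 dq/lim 0.51
7 t [-0.91  0.09 -0.81] w [ 0.067  0.    -0.145] | q [-0.02 -0.48  2.07  0.43  1.5   0.11] err 0.0 dq/lim 0.47
8 t [-0.91 -0.09 -0.81] w [ 0.067  0.    -0.145] | q [-0.05 -0.44  2.04  0.44  1.57 -0.07] err 0.0 dq/lim 0.44
9 t [-0.88 -0.28 -0.8 ] w [ 0.067  0.    -0.145] | q [-0.07 -0.4   2.    0.42  1.64 -0.23] err 0.0 dq/lim 0.42
10 t [-0.83 -0.45 -0.77] w [ 0.067  0.    -0.145] | q [-0.08 -0.36  1.96  0.4   1.71 -0.39] err 0.0 dq/lim 0.41
11 t [-0.75 -0.62 -0.74] w [ 0.067  0.    -0.145] | q [-0.09 -0.32  1.93  0.37  1.77 -0.55] err 0.0 dq/lim 0.4
```

>>> send_rows(
  series=[
    {"tx": -0.2,"ty": 1.1,"tz": -0.8,"wx": 0.067,"wy": 0,"wz": -0.145,"jaw": 1},
    {"tx": -0.4,"ty": 1.0,"tz": -0.8,"wx": 0.067,"wy": 0,"wz": -0.145,"jaw": 1},
    {"tx": -0.5,"ty": 0.9,"tz": -0.8,"wx": 0.067,"wy": 0,"wz": -0.145,"jaw": 1},
    {"tx": -0.6,"ty": 0.8,"tz": -0.7,"wx": 0.067,"wy": 0,"wz": -0.145,"jaw": 1},
    {"tx": -0.7,"ty": 0.6,"tz": -0.7,"wx": 0.067,"wy": 0,"wz": -0.145,"jaw": 1},
  ],
  squeeze=60,
)

```text
t: 4.85
tool_pos: [0.4358, 0.2185, 0.2424]
tool_rot: [-2.553, -1.345, -0.547]
contact_force: [0.2, -0.2, -4.0]
opening: 0.0576
```

```bash
python3 plan.py .42 .14 .25 118 25 6
```

```text
total rv [ 0.449  0.005 -0.991] shift [-0.016 -0.078  0.008]
0 t [-1.06  0.52 -0.63] w [ 0.075  0.001 -0.165] | q [ 0.05 -0.54  2.11  0.39  1.39  0.44] err 0.0 dq/lim 0.61
1 t [-1.13  0.29 -0.66] w [ 0.075  0.001 -0.165] | q [ 0.   -0.5   2.08  0.42  1.47  0.21] err 0.0 dq/lim 0.57
2 t [-1.16  0.05 -0.67] w [ 0.075  0.001 -0.165] | q [-0.04 -0.45  2.05  0.43  1.55  0.01] err 0.0 dq/lim 0.53
3 t [-1.15 -0.19 -0.67] w [ 0.075  0.001 -0.165] | q [-0.07 -0.41  2.01  0.43  1.62 -0.19] err 0.0 dq/lim 0.5
4 t [-1.09 -0.43 -0.65] w [ 0.075  0.001 -0.165] | q [-0.08 -0.36  1.98  0.4   1.69 -0.38] err 0.0 dq/lim 0.47
5 t [-1.01 -0.65 -0.61] w [ 0.075  0.001 -0.165] | q [-0.09 -0.31  1.94  0.37  1.75 -0.56] err 0.0 dq/lim 0.46
```

>>> send_rows(
  series=[
    {"tx": -1.1,"ty": 0.5,"tz": -0.6,"wx": 0.075,"wy": 0,"wz": -0.165,"jaw": 1},
    {"tx": -1.1,"ty": 0.3,"tz": -0.6,"wx": 0.075,"wy": 0,"wz": -0.165,"jaw": 1},
    {"tx": -1.2,"ty": 0,"tz": -0.7,"wx": 0.075,"wy": 0,"wz": -0.165,"jaw": 1},
    {"tx": -1.1,"ty": -0.2,"tz": -0.7,"wx": 0.075,"wy": 0,"wz": -0.165,"jaw": 1},
    {"tx": -1.1,"ty": -0.4,"tz": -0.6,"wx": 0.075,"wy": 0,"wz": -0.165,"jaw": 1},
  ],
  squeeze=60,
)

```text
t: 5.48
tool_pos: [0.4263, 0.1473, 0.2514]
tool_rot: [-1.601, -2.254, -0.345]
contact_force: [-0.0, 0.9, -3.1]
opening: 0.0573
```

```bash
python3 st.py; python3 - <<'E'
from ik import *
R=pose(112,57)
sl=np.array([-.083,0,.0075])
for z in(.075,):
    X=np.array([.43,.116,z])-R.apply(sl);print("X",X.round(3))
    foot=X+R.apply([[-.083,0,.04],[-.083,.03,-.034],[-.083,-.03,-.034]]);print(foot.round(3))
    print("exit dir",R.apply([-1,0,0]).round(3))
E
python3 plan.py .413 .152 .16 112 57 5
python3 - <<'E'
from h import *
im=ctrl.get_image("side")[:,:,::-1]
cv2.imwrite("pics/a5.png",cv2.resize(im[60:220,240:420],None,fx=4,fy=3.7,interpolation=cv2.INTER_CUBIC))
E
```

```text
t 5.475 q [-0.089 -0.338  1.957  0.393  1.705 -0.408] p [0.4263 0.1473 0.2514] F [-0.   0.9 -3.1] open 0.0573
yaw tx 109.2
z [-0.144  0.394 -0.908]
X [0.415 0.152 0.149]
[[0.42  0.141 0.057]
 [0.471 0.095 0.098]
 [0.415 0.072 0.098]]
exit dir [ 0.204 -0.505 -0.839]
total rv [ 0.027  0.562 -0.04 ] shift [-0.013  0.005 -0.091]
0 t [-0.61 -0.21  1.74] w [ 0.005  0.112 -0.008] | q [-0.14 -0.3   1.98  0.48  1.72 -0.48] err 0.0 dq/lim 0.22
1 t [-0.8  -0.2   1.66] w [ 0.005  0.112 -0.008] | q [-0.19 -0.24  2.    0.56  1.74 -0.55] err 0.0 dq/lim 0.2
2 t [-0.98 -0.2   1.56] w [ 0.005  0.112 -0.008] | q [-0.23 -0.18  2.02  0.63  1.76 -0.62] err 0.0 dq/lim 0.2
3 t [-1.14 -0.2   1.44] w [ 0.005  0.112 -0.008] | q [-0.26 -0.1   2.02  0.69  1.79 -0.69] err 0.0 dq/lim 0.24
4 t [-1.3  -0.21  1.3 ] w [ 0.005  0.112 -0.008] | q [-0.29 -0.02  2.03  0.74  1.82 -0.76] err 0.0 dq/lim 0.27
```

View pics/a5.png

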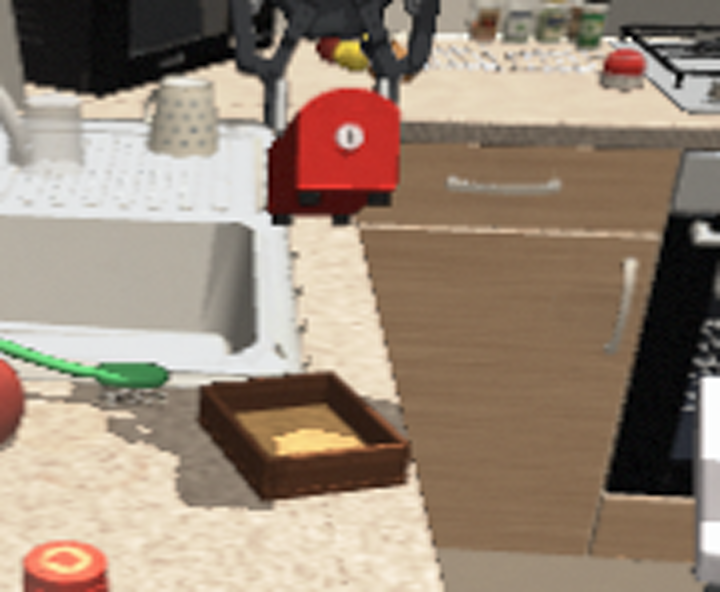

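```bash
python3 plan.py .406 .175 .156 112 57 5
```

```text
total rv [ 0.025  0.563 -0.038] shift [-0.021  0.029 -0.095]
0 t [-0.18 -0.2   2.02] w [ 0.005  0.113 -0.008] | q [-0.13 -0.3   1.98  0.48  1.72 -0.47] err 0.0 dq/lim 0.22
1 t [-0.4  -0.19  1.99] w [ 0.005  0.113 -0.008] | q [-0.17 -0.25  2.01  0.56  1.73 -0.53] err 0.0 dq/lim 0.21
2 t [-0.62 -0.18  1.93] w [ 0.005  0.113 -0.008] | q [-0.2  -0.19  2.03  0.63  1.75 -0.6 ] err 0.0 dq/lim 0.19
3 t [-0.83 -0.18  1.85] w [ 0.005  0.113 -0.008] | q [-0.23 -0.12  2.04  0.7   1.76 -0.67] err 0.0 dq/lim 0.22
4 t [-1.03 -0.18  1.75] w [ 0.005  0.113 -0.008] | q [-0.25 -0.03  2.05  0.76  1.79 -0.73] err 0.0 dq/lim 0.26
```

>>> send_rows(
  series=[
    {"tx": -0.2,"ty": -0.2,"tz": 2.0,"wx": 0.005,"wy": 0.113,"wz": -0.008,"jaw": 1},
    {"tx": -0.4,"ty": -0.2,"tz": 2.0,"wx": 0.005,"wy": 0.113,"wz": -0.008,"jaw": 1},
    {"tx": -0.6,"ty": -0.2,"tz": 1.9,"wx": 0.005,"wy": 0.113,"wz": -0.008,"jaw": 1},
    {"tx": -0.8,"ty": -0.2,"tz": 1.8,"wx": 0.005,"wy": 0.113,"wz": -0.008,"jaw": 1},
    {"tx": -0.9,"ty": -0.2,"tz": 1.5,"wx": 0.005,"wy": 0.09,"wz": -0.008,"jaw": 1},
  ],
  squeeze=80,
)

```text
t: 6.15
tool_pos: [0.4145, 0.172, 0.1626]
tool_rot: [-1.256, -1.862, -0.683]
contact_force: [0.7, 0.7, -3.6]
opening: 0.0569
```

```bash
python3 plan.py .406 .175 .156 112 57 1
cat > look.py <<'E'
from h import *
import sys
im=ctrl.get_image("side")[:,:,::-1]; a=cv2.resize(im[70:220,250:400],None,fx=3,fy=3)
im=ctrl.get_image("top")[:,:,::-1]; b=cv2.resize(im[160:290,250:365],None,fx=3,fy=3.46)
h=min(a.shape[0],b.shape[0]); cv2.imwrite(f"pics/{sys.argv[1]}.png",np.hstack([a[:h],b[:h]])[:,:800])
E
python3 look.py b1
```

```text
total rv [0.011 0.015 0.006] shift [-0.008  0.003 -0.007]
0 t [-0.21 -0.68  0.86] w [0.011 0.015 0.006] | q [-0.25 -0.03  2.05  0.76  1.79 -0.73] err 0.0 dq/lim 0.04
```

View pics/b1.png

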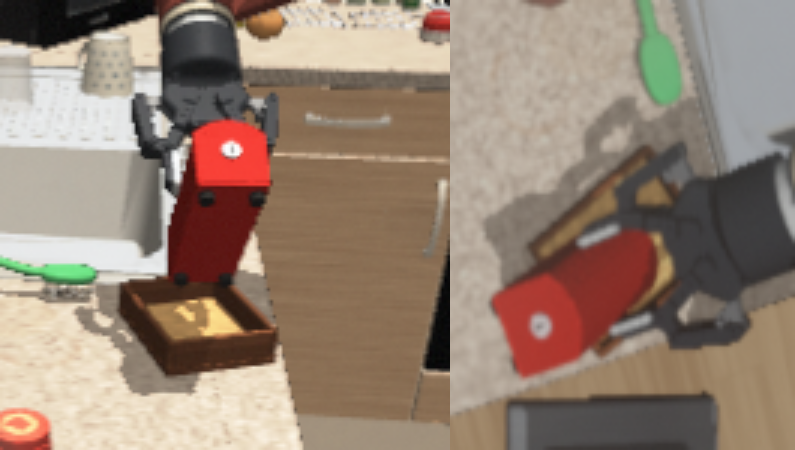

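The kitty is nose-down over the tray at about 56°. I'll shake it along tool y.

>>> send_rows(
  series=[
    {"tx": -0.2,"ty": -1.9,"tz": 0.8,"wx": 0,"wy": 0.015,"wz": 0,"jaw": 1},
    {"tx": 0,"ty": 2.6,"tz": 0,"wx": 0,"wy": 0,"wz": 0,"jaw": 1},
    {"tx": 0,"ty": -2.6,"tz": 0,"wx": 0,"wy": 0,"wz": 0,"jaw": 1},
    {"tx": 0,"ty": 2.6,"tz": 0,"wx": 0,"wy": 0,"wz": 0,"jaw": 1},
    {"tx": 0,"ty": -2.6,"tz": 0,"wx": 0,"wy": 0,"wz": 0,"jaw": 1},
  ],
  squeeze=80,
)

```text
t: 6.88
tool_pos: [0.3985, 0.1684, 0.1575]
tool_rot: [-1.261, -1.856, -0.68]
contact_force: [-0.9, -0.5, -3.3]
opening: 0.0571
```

```bash
python3 plan.py .406 .175 .156 112 57 1;python3 look.py b2
```

```text
total rv [ 0.011  0.014 -0.001] shift [ 0.008  0.007 -0.002]
0 t [0.06 0.94 0.37] w [ 0.011  0.014 -0.001] | q [-0.25 -0.03  2.05  0.76  1.79 -0.73] err 0.0 dq/lim 0.11
```

View pics/b2.png

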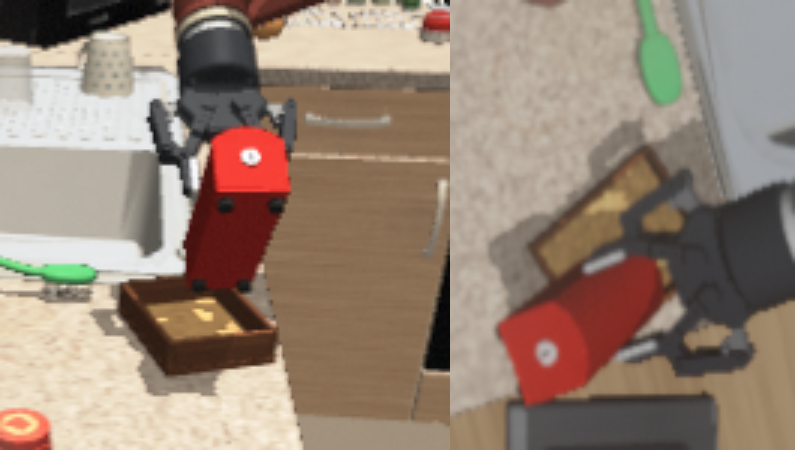

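>>> send_rows(
  series=[
    {"tx": 0,"ty": 2.6,"tz": 0,"wx": 0,"wy": 0,"wz": 0,"jaw": 1},
    {"tx": 0,"ty": -2.6,"tz": 0,"wx": 0,"wy": 0,"wz": 0,"jaw": 1},
    {"tx": 0,"ty": 2.6,"tz": 0,"wx": 0,"wy": 0,"wz": 0,"jaw": 1},
    {"tx": 0,"ty": -2.6,"tz": 0,"wx": 0,"wy": 0,"wz": 0,"jaw": 1},
    {"tx": 0,"ty": 2.6,"tz": 0,"wx": 0,"wy": 0,"wz": 0,"jaw": 1},
  ],
  squeeze=80,
)

```text
t: 7.6
tool_pos: [0.4244, 0.1771, 0.1602]
tool_rot: [-1.272, -1.862, -0.678]
contact_force: [1.4, -0.7, -2.4]
opening: 0.0568
```

```bash
python3 plan.py .406 .175 .156 112 57 1;python3 look.py b3
```

```text
total rv [ 0.016  0.024 -0.004] shift [-0.018 -0.002 -0.004]
0 t [-0.08 -1.79  0.62] w [ 0.016  0.024 -0.004] | q [-0.25 -0.03  2.05  0.76  1.79 -0.73] err 0.0 dq/lim 0.08
```

View pics/b3.png

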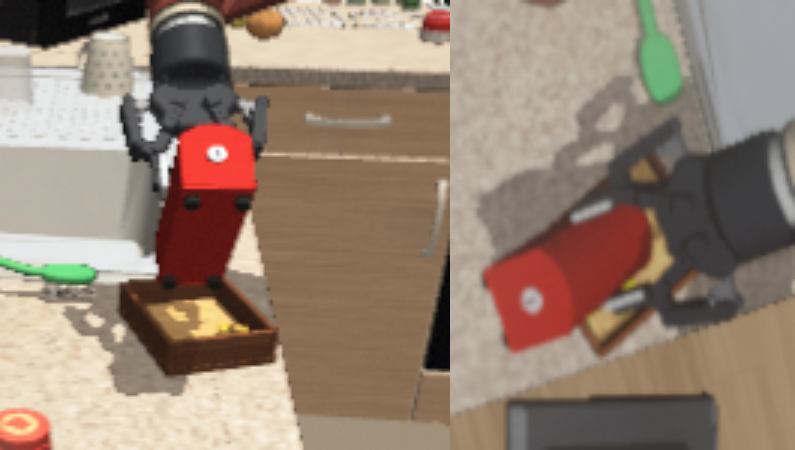

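Bright yellow shows in the tray, at (230,328) in the side crop and (632,290) in the top crop, so the key head looks to be out. I'll lift straight up to confirm.

```bash
python3 - <<'E'
from h import *
im=ctrl.get_image("side")[:,:,::-1]; cv2.imwrite("pics/c1.png",cv2.resize(im[150:200,280:350],None,fx=10,fy=10,interpolation=cv2.INTER_CUBIC))
E
python3 plan.py .42 .18 .24 112 56 3
```

```text
total rv [0.017 0.008 0.001] shift [-0.008  0.003  0.078]
0 t [ 2.24 -0.17 -1.32] w [0.006 0.003 0.   ] | q [-0.23 -0.06  2.    0.77  1.8  -0.67] err 0.0 dq/lim 0.12
1 t [ 2.25 -0.18 -1.31] w [0.006 0.003 0.   ] | q [-0.23 -0.09  1.99  0.78  1.84 -0.64] err 0.0 dq/lim 0.11
2 t [ 2.25 -0.19 -1.3 ] w [0.006 0.003 0.   ] | q [-0.23 -0.13  1.97  0.79  1.88 -0.6 ] err 0.0 dq/lim 0.1
```

View pics/c1.png

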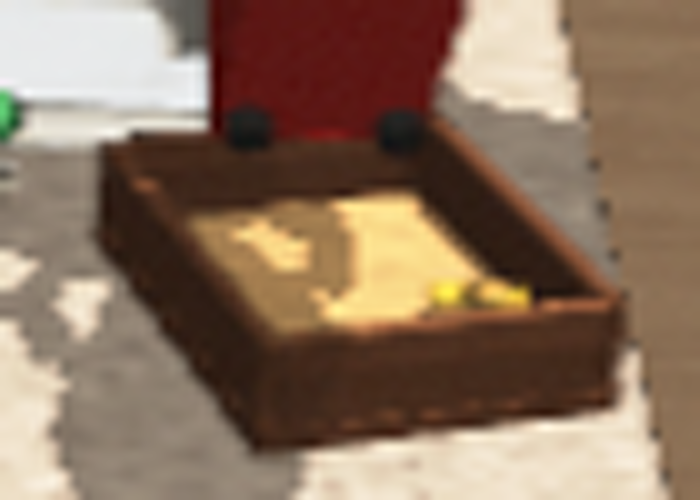

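>>> send_rows(
  series=[
    {"tx": 2.2,"ty": 0,"tz": -1.3,"wx": 0,"wy": 0,"wz": 0,"jaw": 1},
    {"tx": 2.6,"ty": 0,"tz": -1.6,"wx": 0,"wy": 0,"wz": 0,"jaw": 1},
    {"tx": 2.8,"ty": 0,"tz": -1.8,"wx": 0,"wy": 0,"wz": 0,"jaw": 1},
  ],
  squeeze=80,
)

```text
t: 8.12
tool_pos: [0.4244, 0.1807, 0.2531]
tool_rot: [-1.273, -1.865, -0.675]
contact_force: [1.1, 0.6, -3.5]
opening: 0.0569
```

```bash
python3 st.py; python3 plan.py .45 .30 .2 90 0 8; python3 look.py b4
```

```text
t 8.125 q [-0.228 -0.145  1.963  0.8    1.884 -0.573] p [0.4244 0.1807 0.2531] F [ 1.1  0.6 -3.5] open 0.0569
yaw tx 111.7
z [-0.295  0.769 -0.567]
total rv [-0.174 -0.957  0.344] shift [ 0.026  0.119 -0.053]
0 t [0.17 0.83 1.43] w [-0.022 -0.12   0.043] | q [-0.17 -0.2   1.97  0.74  1.79 -0.48] err 0.0 dq/lim 0.24
1 t [0.38 0.79 1.41] w [-0.022 -0.12   0.043] | q [-0.1  -0.24  1.97  0.66  1.71 -0.38] err 0.0 dq/lim 0.26
2 t [0.58 0.74 1.37] w [-0.022 -0.12   0.043] | q [-0.02 -0.26  1.97  0.58  1.63 -0.26] err 0.0 dq/lim 0.3
3 t [0.77 0.68 1.31] w [-0.022 -0.12   0.043] | q [ 0.07 -0.27  1.96  0.48  1.56 -0.13] err 0.0 dq/lim 0.33
4 t [0.95 0.62 1.22] w [-0.022 -0.12   0.043] | q [ 0.17 -0.27  1.94  0.36  1.5   0.01] err 0.0 dq/lim 0.35
5 t [1.11 0.55 1.11] w [-0.022 -0.12   0.043] | q [ 0.27 -0.24  1.91  0.24  1.46  0.15] err 0.0 dq/lim 0.37
6 t [1.26 0.47 0.98] w [-0.022 -0.12   0.043] | q [ 0.36 -0.2   1.88  0.12  1.44  0.3 ] err 0.0 dq/lim 0.38
7 t [1.39 0.4  0.83] w [-0.022 -0.12   0.043] | q [ 0.45 -0.14  1.83  0.    1.45  0.45] err 0.0 dq/lim 0.37
```

View pics/b4.png

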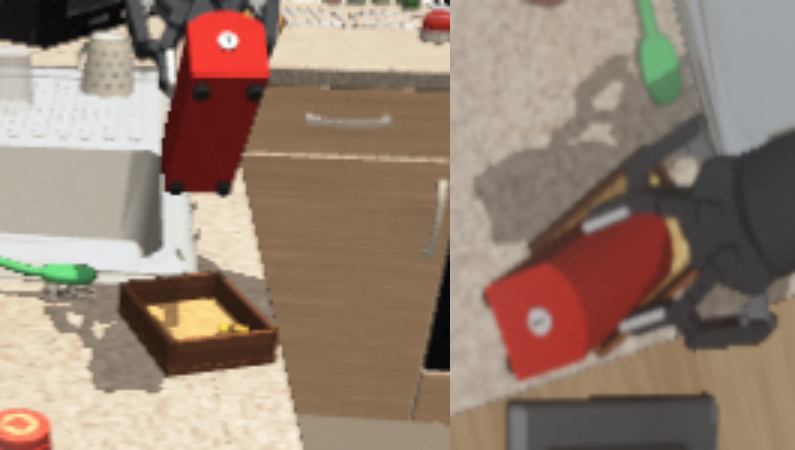

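The key lies in the tray, which hasn't moved. Now I'll take the kitty to a clear spot and stand it upright.

```bash
python3 - <<'E'
from h import *
print(ray("top",[[168,218]],.1),ray("top",[[281,148]],.04),ray("top",[[245,265],[200,278]],0),ray("top",[[230,140]],.09))
E
python3 plan.py .47 .33 .2 50 0 10
```

```text
[[0.47791603 0.48499362 0.1       ]] [[0.6636995  0.18464314 0.04      ]] [[0.34005592 0.29083651 0.        ]
 [0.30610475 0.41859063 0.        ]] [[0.67831891 0.32282484 0.09      ]]
total rv [-0.502 -0.875  0.988] shift [ 0.043  0.15  -0.056]
0 t [0.23 0.94 1.34] w [-0.05  -0.088  0.099] | q [-0.19 -0.2   1.98  0.77  1.79 -0.43] err 0.0 dq/lim 0.36
1 t [0.44 0.84 1.36] w [-0.05  -0.088  0.099] | q [-0.13 -0.25  2.    0.73  1.7  -0.29] err 0.0 dq/lim 0.38
2 t [0.63 0.72 1.35] w [-0.05  -0.088  0.099] | q [-0.07 -0.28  2.    0.67  1.61 -0.13] err 0.0 dq/lim 0.41
3 t [0.82 0.58 1.32] w [-0.05  -0.088  0.099] | q [ 0.01 -0.3   2.    0.59  1.53  0.05] err 0.0 dq/lim 0.44
4 t [0.98 0.42 1.27] w [-0.05  -0.088  0.099] | q [ 0.09 -0.31  1.99  0.5   1.47  0.23] err 0.0 dq/lim 0.47
5 t [1.12 0.26 1.19] w [-0.05  -0.088  0.099] | q [ 0.18 -0.29  1.96  0.4   1.42  0.42] err 0.0 dq/lim 0.49
6 t [1.24 0.08 1.1 ] w [-0.05  -0.088  0.099] | q [ 0.26 -0.25  1.92  0.29  1.39  0.62] err 0.0 dq/lim 0.5
7 t [ 1.33 -0.1   0.98] w [-0.05  -0.088  0.099] | q [ 0.34 -0.2   1.88  0.19  1.38  0.82] err 0.0 dq/lim 0.5
8 t [ 1.39 -0.28  0.86] w [-0.05  -0.088  0.099] | q [ 0.42 -0.13  1.82  0.09  1.4   1.  ] err 0.0 dq/lim 0.48
9 t [ 1.42 -0.46  0.71] w [-0.05  -0.088  0.099] | q [ 0.48 -0.05  1.75 -0.    1.44  1.18] err 0.0 dq/lim 0.45
```

>>> send_rows(
  series=[
    {"tx": 0.2,"ty": 0.9,"tz": 1.3,"wx": -0.05,"wy": -0.088,"wz": 0.099,"jaw": 1},
    {"tx": 0.4,"ty": 0.8,"tz": 1.4,"wx": -0.05,"wy": -0.088,"wz": 0.099,"jaw": 1},
    {"tx": 0.6,"ty": 0.7,"tz": 1.4,"wx": -0.05,"wy": -0.088,"wz": 0.099,"jaw": 1},
    {"tx": 0.8,"ty": 0.6,"tz": 1.3,"wx": -0.05,"wy": -0.088,"wz": 0.099,"jaw": 1},
    {"tx": 1.0,"ty": 0.4,"tz": 1.3,"wx": -0.05,"wy": -0.088,"wz": 0.099,"jaw": 1},
  ],
  squeeze=80,
)

```text
t: 8.85
tool_pos: [0.4474, 0.2525, 0.2183]
tool_rot: [-2.124, -1.705, -0.374]
contact_force: [0.5, -0.2, -3.0]
opening: 0.0568
```

```bash
python3 plan.py .47 .33 .16 50 0 5
```

```text
total rv [-0.245 -0.414  0.471] shift [ 0.023  0.077 -0.058]
0 t [0.94 0.31 1.73] w [-0.049 -0.083  0.094] | q [ 0.18 -0.28  1.97  0.38  1.39  0.44] err 0.0 dq/lim 0.47
1 t [1.1  0.13 1.66] w [-0.049 -0.083  0.094] | q [ 0.27 -0.23  1.94  0.28  1.36  0.63] err 0.0 dq/lim 0.48
2 t [ 1.23 -0.06  1.56] w [-0.049 -0.083  0.094] | q [ 0.35 -0.18  1.9   0.18  1.34  0.82] err 0.0 dq/lim 0.48
3 t [ 1.34 -0.25  1.45] w [-0.049 -0.083  0.094] | q [ 0.42 -0.1   1.85  0.08  1.35  1.01] err 0.0 dq/lim 0.47
4 t [ 1.43 -0.45  1.31] w [-0.049 -0.083  0.094] | q [ 0.48 -0.02  1.79 -0.    1.37  1.18] err 0.0 dq/lim 0.45
```

>>> send_rows(
  series=[
    {"tx": 0.9,"ty": 0.3,"tz": 1.7,"wx": -0.049,"wy": -0.083,"wz": 0.094,"jaw": 1},
    {"tx": 1.1,"ty": 0.1,"tz": 1.6,"wx": -0.049,"wy": -0.083,"wz": 0.094,"jaw": 1},
    {"tx": 1.2,"ty": -0.1,"tz": 1.5,"wx": -0.049,"wy": -0.083,"wz": 0.094,"jaw": 1},
    {"tx": 1.3,"ty": -0.3,"tz": 1.4,"wx": -0.049,"wy": -0.083,"wz": 0.094,"jaw": 1},
    {"tx": 1.3,"ty": -0.4,"tz": 1.1,"wx": -0.049,"wy": -0.083,"wz": 0.094,"jaw": 1},
  ],
  squeeze=80,
)

```text
t: 9.48
tool_pos: [0.464, 0.3276, 0.155]
tool_rot: [2.842, 1.304, -0.028]
contact_force: [-0.3, 0.5, -3.7]
opening: 0.0568
```

```bash
python3 plan.py .47 .33 .075 50 0 2; python3 - <<'E'
from h import *
im=ctrl.get_image("side")[:,:,::-1]; cv2.imwrite("pics/d1.png",cv2.resize(im[90:260,200:400],None,fx=3.5,fy=3.5))
E
```

```text
total rv [ 0.006  0.022 -0.012] shift [ 0.006  0.002 -0.08 ]
0 t [0.38 0.12 4.  ] w [ 0.003  0.011 -0.006] | q [ 0.49  0.02  1.83 -0.01  1.3   1.19] err 0.0 dq/lim 0.2
1 t [0.33 0.14 4.  ] w [ 0.003  0.011 -0.006] | q [ 0.48  0.07  1.85 -0.    1.22  1.18] err 0.0 dq/lim 0.2
```

View pics/d1.png

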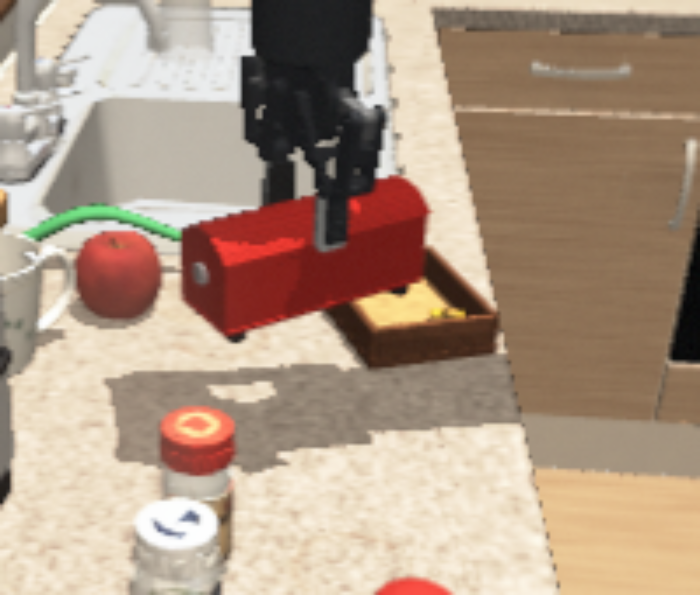

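>>> send_rows(
  series=[
    {"tx": 0.5,"ty": 0.1,"tz": 2.8,"wx": 0.006,"wy": 0.022,"wz": -0.01,"jaw": 1},
    {"tx": 0.2,"ty": 0.1,"tz": 3.0,"wx": 0,"wy": 0,"wz": 0,"jaw": 1},
    {"tx": 0,"ty": 0,"tz": 0,"wx": 0,"wy": 0,"wz": 0,"jaw": 1},
  ],
  squeeze=80,
)

```text
t: 9.9
tool_pos: [0.4658, 0.334, 0.0884]
tool_rot: [-2.844, -1.329, 0.018]
contact_force: [-0.9, -1.3, -4.0]
opening: 0.0571
```

```bash
python3 plan.py .47 .33 .042 50 0 2; python3 - <<'E'
from h import *
o=ctrl.get_obs();R=Ro.from_rotvec(o['tool_rot']);p=o['tool_pos']
a=np.linspace(-1,1,9)
prof=[(-.030,.008),(.030,.008)]+[(.030*s,.060+.014*np.sqrt(max(0,1-s*s))) for s in a]
im=ctrl.get_image("side")[:,:,::-1];im=cv2.resize(im[120:250,240:390],None,fx=5,fy=4.6/4.6*4.6)
for x in(-.079,.079):
    X=np.array([(x-.004,y,-(z-.040)) for y,z in prof])
    uv=(proj("side",R.apply(X)+p)-[240,120]+.5)*[5,4.6]
    cv2.polylines(im,[uv.astype(np.int32)],True,(255,255,0))
cv2.imwrite("pics/d2.png",im)
E
```

```text
total rv [-0.007  0.009  0.002] shift [ 0.004 -0.004 -0.046]
0 t [0.   0.3  2.32] w [-0.004  0.005  0.001] | q [0.49 0.08 1.85 0.   1.21 1.18] err 0.0 dq/lim 0.12
1 t [-0.01  0.3   2.32] w [-0.004  0.005  0.001] | q [ 0.48  0.11  1.87 -0.    1.16  1.18] err 0.0 dq/lim 0.12
```

View pics/d2.png

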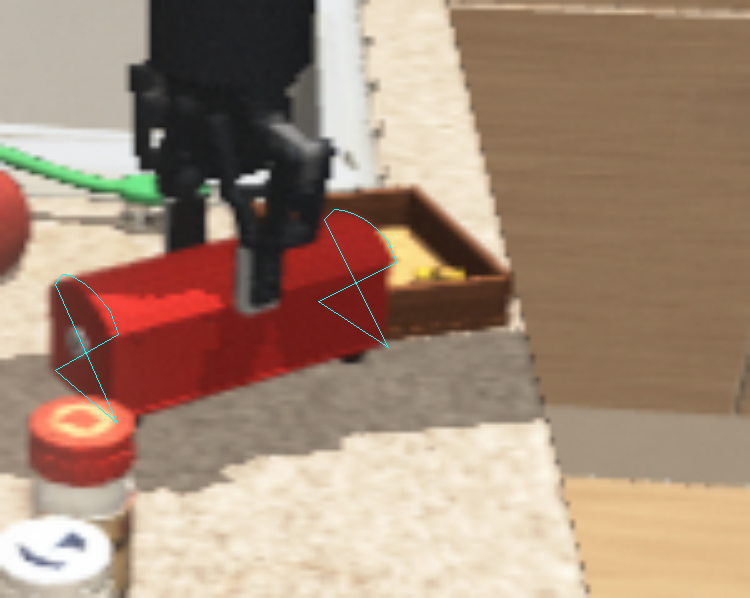

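Kitty matches the predicted pose to within a few pixels, so it hasn't slipped in the grip. Lowering to touchdown.

>>> send_rows(
  series=[
    {"tx": 0,"ty": 0.3,"tz": 2.2,"wx": -0.007,"wy": 0.009,"wz": 0,"jaw": 1},
    {"tx": 0,"ty": 0,"tz": 1.7,"wx": 0,"wy": 0,"wz": 0,"jaw": 1},
    {"tx": 0,"ty": 0,"tz": 0,"wx": 0,"wy": 0,"wz": 0,"jaw": 1},
  ],
  squeeze=80,
)

```text
t: 10.32
tool_pos: [0.4714, 0.3336, 0.0542]
tool_rot: [-2.845, -1.329, -0.013]
contact_force: [-0.5, 0.1, -2.9]
opening: 0.0567
```

```bash
python3 plan.py .47 .33 .040 50 0 1; python3 st.py
```

```text
total rv [ 0.002 -0.008  0.002] shift [-0.001 -0.004 -0.014]
0 t [-0.37  0.12  1.42] w [ 0.002 -0.008  0.002] | q [ 0.48  0.11  1.87 -0.    1.16  1.18] err 0.0 dq/lim 0.06
t 10.325 q [4.870e-01 9.600e-02 1.860e+00 1.000e-03 1.177e+00 1.183e+00] p [0.4714 0.3336 0.0542] F [-0.5  0.1 -2.9] open 0.0567
yaw tx 50.1
z [ 0.007  0.005 -1.   ]
```

>>> send_rows(
  series=[
    {"tx": 0,"ty": 0,"tz": 1.0,"wx": 0.002,"wy": -0.008,"wz": 0,"jaw": 1},
    {"tx": 0,"ty": 0,"tz": 0.2,"wx": 0,"wy": 0,"wz": 0,"jaw": 1},
  ],
  squeeze=80,
)

```text
t: 10.58
tool_pos: [0.4728, 0.3344, 0.0437]
tool_rot: [2.846, 1.33, 0.005]
contact_force: [0.0, 0.2, -2.8]
opening: 0.0572
```

```bash
python3 st.py; sleep 0; python3 st.py .47 .33 .039 50
```

```text
t 10.575 q [ 0.487  0.118  1.857 -0.     1.164  1.184] p [0.4728 0.3344 0.0437] F [ 0.   0.2 -2.8] open 0.0572
yaw tx 50.1
z [ 0.003  0.001 -1.   ]
t 10.575 q [ 0.487  0.118  1.857 -0.     1.164  1.184] p [0.4728 0.3344 0.0437] F [ 0.   0.2 -2.8] open 0.0572
yaw tx 50.1
z [ 0.003  0.001 -1.   ]
shift cm [-0.52  0.06  0.47] rotvec [ 0.001 -0.003  0.002]
```

>>> send_rows(
  series=[
    {"tx": 0,"ty": 0,"tz": 0.2,"wx": 0,"wy": -0.003,"wz": 0,"jaw": 1},
    {"tx": 0,"ty": 0,"tz": 0.2,"wx": 0,"wy": 0,"wz": 0,"jaw": 1},
  ],
  squeeze=40,
)

```text
t: 10.82
tool_pos: [0.4735, 0.3349, 0.0404]
tool_rot: [2.845, 1.329, 0.003]
contact_force: [-1.0, -0.3, -2.8]
opening: 0.0568
```

```bash
python3 st.py
```

```text
t 10.825 q [ 4.880e-01  1.250e-01  1.855e+00 -1.000e-03  1.160e+00  1.185e+00] p [0.4735 0.3349 0.0404] F [-1.  -0.3 -2.8] open 0.0568
yaw tx 50.1
z [ 0.002 -0.    -1.   ]
```

>>> send_rows(
  series=[
    {"tx": 0,"ty": 0,"tz": 0.15,"wx": 0,"wy": 0,"wz": 0,"jaw": 1},
    {"tx": 0,"ty": 0,"tz": 0.1,"wx": 0,"wy": 0,"wz": 0,"jaw": 1},
  ],
)

```text
t: 11.08
tool_pos: [0.474, 0.3351, 0.0397]
tool_rot: [2.845, 1.33, 0.003]
contact_force: [-2.5, -2.1, 3.5]
opening: 0.0568
```

```bash
python3 st.py; python3 - <<'E'
from h import *
im=ctrl.get_image("side")[:,:,::-1]; cv2.imwrite("pics/d3.png",cv2.resize(im[140:240,230:350],None,fx=6,fy=6,interpolation=cv2.INTER_CUBIC))
E
```

```text
t 11.075 q [ 4.880e-01  1.270e-01  1.854e+00 -1.000e-03  1.158e+00  1.185e+00] p [0.474  0.3351 0.0397] F [-2.5 -2.1  3.5] open 0.0568
yaw tx 50.1
z [ 0.002 -0.    -1.   ]
```

View pics/d3.png

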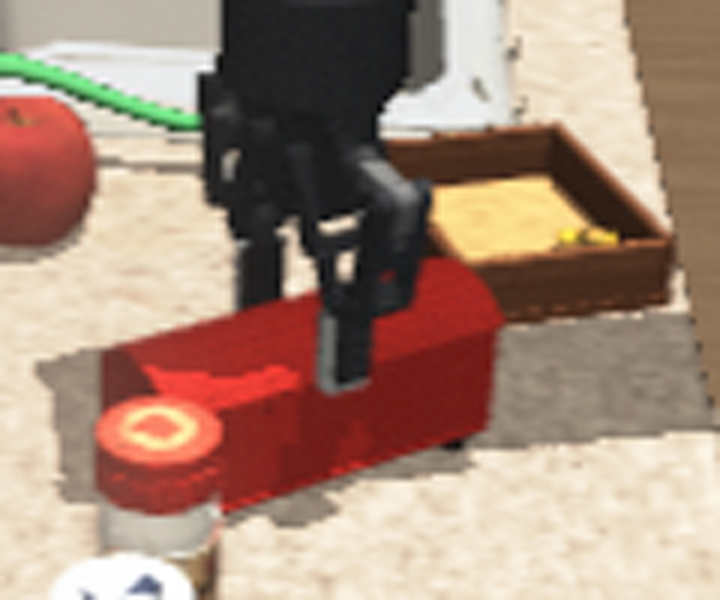

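The feet have touched down: the force changed sign to +3.5 N. Releasing.

>>> send_rows(
  series=[
    {"tx": 0,"ty": 0,"tz": 0,"wx": 0,"wy": 0,"wz": 0,"jaw": 0.6},
    {"tx": 0,"ty": 0,"tz": 0,"wx": 0,"wy": 0,"wz": 0,"jaw": 0},
    {"tx": 0,"ty": 0,"tz": 0,"wx": 0,"wy": 0,"wz": 0,"jaw": 0},
    {"tx": 0,"ty": 0,"tz": 0,"wx": 0,"wy": 0,"wz": 0,"jaw": 0},
  ],
  squeeze=40,
)

```text
t: 11.62
tool_pos: [0.4753, 0.3358, 0.0402]
tool_rot: [2.845, 1.33, 0.01]
contact_force: [-0.0, -0.4, -0.6]
opening: 0.0856
```

```bash
python3 st.py
```

```text
t 11.625 q [ 0.488  0.127  1.853 -0.002  1.155  1.185] p [0.4753 0.3358 0.0402] F [-0.  -0.4 -0.6] open 0.0856
yaw tx 50.1
z [ 0.006  0.002 -1.   ]
```

Released with no force left on the tool. Rising straight up.

>>> send_rows(
  series=[
    {"tx": 0,"ty": 0,"tz": -2,"wx": 0,"wy": 0,"wz": 0,"jaw": 0},
    {"tx": 0,"ty": 0,"tz": -4,"wx": 0,"wy": 0,"wz": 0,"jaw": 0},
    {"tx": 0,"ty": 0,"tz": -5,"wx": 0,"wy": 0,"wz": 0,"jaw": 0},
    {"tx": 0,"ty": 0,"tz": -5,"wx": 0,"wy": 0,"wz": 0,"jaw": 0},
    {"tx": 0,"ty": 0,"tz": -4,"wx": 0,"wy": 0,"wz": 0,"jaw": 0},
  ],
)

```text
t: 12.25
tool_pos: [0.4727, 0.3347, 0.2481]
tool_rot: [2.845, 1.33, 0.006]
contact_force: [0.5, 0.4, 0.7]
opening: 0.0852
```

>>> send_rows(
  series=[
    {"tx": -4,"ty": 4,"tz": -2,"wx": 0,"wy": 0,"wz": 0,"jaw": 0},
    {"tx": -4,"ty": 4,"tz": -1,"wx": 0,"wy": 0,"wz": 0,"jaw": 0},
    {"tx": -4,"ty": 4,"tz": 0,"wx": 0,"wy": 0,"wz": 0,"jaw": 0},
    {"tx": -4,"ty": 3,"tz": 0,"wx": 0,"wy": 0,"wz": 0,"jaw": 0},
    {"tx": -4,"ty": 2,"tz": 0,"wx": 0,"wy": 0,"wz": 0,"jaw": 0},
  ],
)

```text
t: 12.88
tool_pos: [0.4781, 0.0684, 0.2946]
tool_rot: [2.835, 1.337, 0.043]
contact_force: [0.1, 0.0, -0.8]
opening: 0.0855
```

```bash
python3 st.py; python3 - <<'E'
from h import *
for n in("side","top"): cv2.imwrite(f"pics/{n}9.png",ctrl.get_image(n)[:,:,::-1])
E
```

```text
t 12.875 q [-0.016 -0.35   1.852  0.006  1.611  0.674] p [0.4781 0.0684 0.2946] F [ 0.1  0.  -0.8] open 0.0855
yaw tx 50.5
z [ 0.028  0.006 -1.   ]
```

View pics/side9.png

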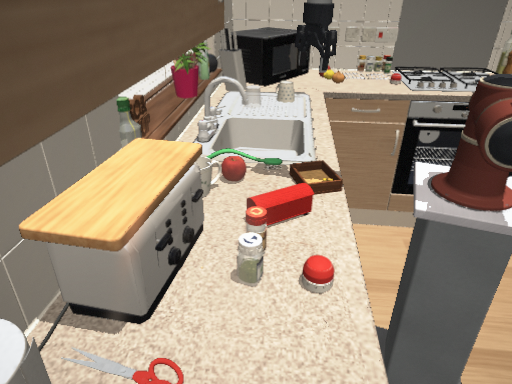

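View pics/top9.png

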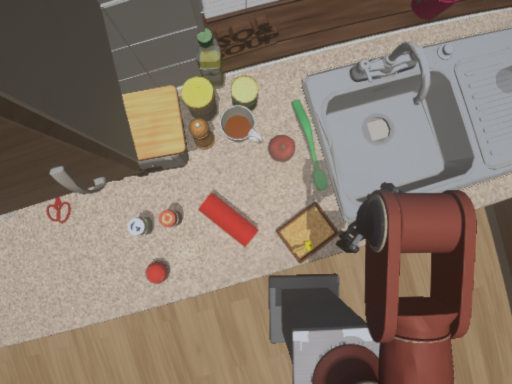

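```bash
python3 - <<'E'
from h import *
a=cv2.imread("pics/top9.png")[185:270,190:345];b=cv2.imread("pics/side9.png")[150:230,235:350]
cv2.imwrite("pics/e.png",np.vstack([cv2.resize(a,(560,300),interpolation=2),cv2.resize(b,(560,300),interpolation=2)]))
E
```

```text
(no output)
```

View pics/e.png

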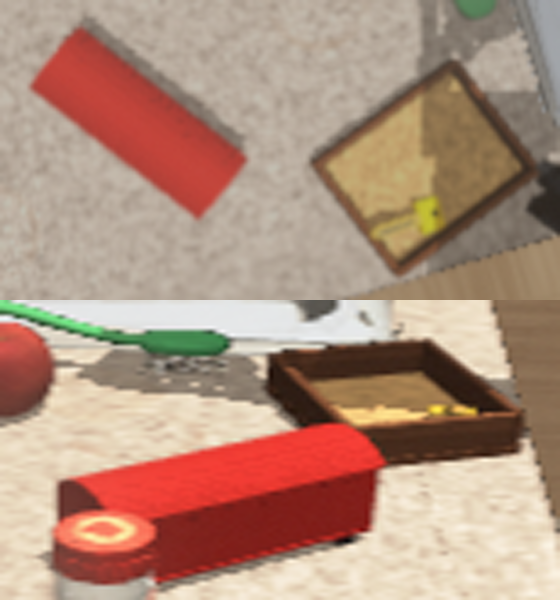

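The whole key, head and blade, lies flat inside the tray. The kitty stands on its feet clear of the tray, and the other things haven't moved. Handing in.

```bash
python3 -c "
from station import ctrl
print(ctrl.finish_job())"
```

```text
the job is handed in; nothing more can be done
None
```

I got the key out of the kitty and into the tray, then stood the kitty back on its feet and handed the job in at about 13 s of the 45 s.

- **What I did:** I gripped the kitty by its sides and lifted it. The lock on the far end showed that the slot faced the robot. I held it about 56° nose-down over the tray and shook it along its y until the key dropped. Then I set it down at about (0.47, 0.33), let go and moved the arm away.
- **Last checks:** The final pictures show the whole key lying inside the tray, which looks unmoved. The kitty stands upright and clear of it, and the other things are where they were. The gripper is fully open, with no contact force beyond sensor noise.
- **Disagreements:** None of the checks failed. Before set-down, the kitty's outline was a few pixels off its predicted position at one corner. The gripper read an opening of about 57 mm on the 60 mm wide kitty throughout.

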